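Slide the square tile blank along the rail into the corner pocket

ROBOT

A 7-joint arm with a two-finger parallel gripper is mounted at the origin on the work surface. World frame = base frame: x ahead of the robot, y to its left, z up, the work surface at z = 0. Lengths are in m, angles in rad, forces in N, time in s.
With the tool pointing down it reaches from about 0.4 to 0.925 m from the base axis. Payload 4.1 kg.
Tool frame: the origin (TCP) lies midway between the tips of the shut fingers; the grasp point (between the pads) lies 19 mm behind it; z points along the fingers, y is the line along which they close (so a half turn about z gives the same grasp; the last joint's range is limited). The gripper opens to 85 mm and grips with 20 to 120 N. Pads are 22 mm wide; open, the fingers measure 114 mm over their backs; the gripper's body (76 mm by 85 mm) begins 54 mm behind the grasp point. The pads swing forward as they close: fully open they stand 13 mm farther back than shut.
Start: joints at [1.23, 0.398, 0.045, 1.537, -0.019, 1.207, -0.051], TCP at [0.156, -0.631, 0.231] pointing down, gripper open.
Joint ranges: [-2.82, 2.82], [-0.49, 2.23], [-1.37, 1.46], [0, 2.46], [-1.36, 4.5], [0.23, 2], [-2.94, 2.94]. Speed limits (rad/s): [2.57, 2.57, 3.14, 3.14, 3.14, 3.14, 3.14].

INTERFACE

Orientations are given as a rotation vector (axis times angle).
In Python, from cell import robot gives the robot as it stands. The module is installed in compiled form; this text tells all that it offers. Calls block until the motion is done:
- robot.movep(position, orientation): joint-space move of the TCP to a pose.
- robot.servo_line(position, rotation=None, vel=0.15, threshold=None): straight line of the TCP; rotation=None keeps the orientation; vel is the mean speed in m/s. With threshold (N) it stops when the force on the tool has changed by that much, and returns True; else False.
- robot.move_joints(angles): joint-space move.
- robot.gripper_open() and robot.close_gripper(): open the fingers fully, or close them until they stop; the grip force is fixed at half the most.
- robot.pause(seconds).
- robot.inverse_kinematics(position, orientation): joint angles nearest the present ones, or None.
- robot.get_state(): the state.
- robot.capture(name): name is "scene" or "top"; returns a dict with "img" (400x640x3 uint8, red, green, blue), "camera_matrix" (3x3 intrinsics, pixels), "R" (3x3) and "t" (3): a world point X has camera coordinates R X + t. Camera axes: x right, y down, z forward; pixel columns grow to the right and rows downward; lengths in m; the calibration is good to about 2 mm. A picture is of the moment at which its call begins. There is no depth.
A pose or a line that the arm cannot do raises robot.MotionError and nothing moves.
- robot.hand_in(): hands the job in; it is judged then, once.
The state is a dict: "time": time; "joints": joint angles; "joint_vel": joint speeds; "joint_torque": joint torques, N m; "position": TCP position; "tool_rot": TCP orientation; "ft_force": force on the tool from outside, world axes, zero at the start; "moment": the same for the moment, N m; "grip_width": finger opening in m; "finger_force": force on a finger pad.
Only numpy, scipy, OpenCV 4.12 (cv2) and the standard library are available. Lean on these libraries where they do the work, as an engineer would, in place of code of your own. Each camera call takes 0.05 s, during which the arm holds its last target. There are 200 camera calls.

TASK

Get the square ceramic blank on the plywood board ready for painting: with the fingertips, push it across the board until one side lies flat against the long aluminium rail, still short of the pocket, then slide it along the rail into the corner pocket behind the small wooden keeper block, fully home against the end stop. Only push or drag it, never lift it or stand it up, and leave the jar, the other blanks and everything else where they are; finish with the hand clear.

Things in the scene. Friction and masses are not known exactly. Their poses are not given: they have to be found in the camera images.
- blank: The loose square tile blank, white glazed ceramic, 44 x 44 mm and 14 mm thick, about 60 g, lying flat on the plywood board (the only square one). Origin: centre of its underside; x and y are parallel to its sides, z up. It starts away from the rail, turned up to 0.35 rad from square with the board.
- board: Plywood registering board fixed to the table, 220 mm (x) by 390 mm (y), 12 mm thick. Origin: centre of its underside, on the table; x points across the board to the rail, y along the rail, z up; its upper face is at z = 12 mm. At each end a dark wooden end stop, 12 mm high, runs from the rail back to x = -40 mm; the stops' inner faces are at y = +170 and -170 mm.
- rail (a point): Point on the aluminium rail's inner face, half-way along, at the board's upper face (board x = +60 mm, y = 0); axes as the board's. The rail is 20 mm wide, stands 12 mm above the board and runs along the board's whole length.
- keeper: Dark wooden keeper block fixed on the board near one end of the rail (either end): 12 mm (x) by 36 mm (y), 12 mm high, at board x = 6 mm, y = +148 or -148 mm. Origin: centre of its underside; axes as the board's. Between it and the rail lies the 48 mm wide pocket, closed by the end stop. A blank fully home, against rail and stop, has its centre at x = +32 mm, y = 0 in its frame.
- jar: Bystander: small closed glass paint jar, diameter 38 mm, 45 mm tall, loose on the board near the rail's other end, at the place that mirrors the keeper's. Origin: centre of its underside.
- disc: Bystander: loose round ceramic blank, diameter 44 mm, 14 mm thick, near a corner of the board away from the rail. Origin: centre of its underside.
- triangle: Bystander: loose triangular ceramic blank, corners 27 mm from its centre, 14 mm thick, near the other corner of the board away from the rail. Origin: centre of its underside.
- brush_pot: Bystander: terracotta pot of brushes, diameter 84 mm, about 200 mm tall with the brushes, loose on the table left of the board. Origin: centre of its underside.
- pen_pot: Bystander: white pot of pens, diameter 84 mm, about 200 mm tall with the pens, loose on the table right of the board. Origin: centre of its underside.
- coffee: Bystander: paper coffee cup with black lid, diameter 80 mm, 102 mm tall, loose on the table left of the board. Origin: centre of its underside.
- brush: Bystander: hand brush lying on the table beyond the rail, along y. Origin: its middle, underside.
Things that resemble listed ones, but are neither listed nor needed, are in the scene too. What is shaped like the blank but purple is not meant.

How it is judged:
By the outcome, as a careful person would: the job done as asked, in the order asked, and still so for the second after the job is handed in, with the robot touching nothing.
It also fails if it takes over 45 s, if anything falls off the work surface, if the arm or the gripper's body presses on something with over 40 N, if the wrist force passes 120 N, or if a joint passes its speed limit or range.

## Working session

There is one attempt and no reset: what is moved stays moved. The work goes in short steps, each a Python script; the robot and the scene stay as the last script left them, time stands still between calls to the robot, and variables do not carry over. Pictures are saved under pics/ and viewed, at most 10 in all, crops included, and the job is handed in when it is done.

```bash
mkdir -p pics; ls; python3 - <<'E'
from cell import robot
import cv2,numpy as np,pickle
s=robot.get_state();print({k:np.round(v,3) for k,v in s.items()})
for n in("scene","top"):
    c=robot.capture(n);cv2.imwrite(f"pics/{n}0.png",c["img"][:,:,::-1]);pickle.dump(c,open(f"{n}.pkl","wb"))
    print(n,c["camera_matrix"],c["R"],c["t"],-c["R"].T@c["t"])
E
```

```text
pics
{'time': np.float64(0.0), 'joints': array([ 1.23 ,  0.399,  0.045,  1.538, -0.019,  1.207, -0.051]), 'joint_vel': array([-0.001, -0.   , -0.001,  0.   ,  0.002, -0.   , -0.   ]), 'joint_torque': array([-0.0000e+00, -4.7512e+01,  1.3640e+00, -2.5423e+01,  1.2000e-02,
        1.0000e-02,  0.0000e+00]), 'position': array([ 0.156, -0.63 ,  0.23 ]), 'tool_rot': array([-3.117e+00, -3.790e-01,  1.000e-03]), 'ft_force': array([ 0.492, -0.249, -0.252]), 'moment': array([-0.065,  0.007, -0.045]), 'finger_force': np.float64(0.0), 'grip_width': np.float64(0.085)}
scene [[460.11893382   0.         319.45193592]
 [  0.         460.11893382 200.37175237]
 [  0.           0.           1.        ]] [[-0.78581006  0.61846398 -0.00220348]
 [ 0.38437895  0.48558817 -0.78514773]
 [-0.48451561 -0.61782395 -0.6193046 ]] [ 0.44139904 -0.17943528  1.59472389] [1.18849556 0.79940087 0.84770925]
top [[424.46661145   0.         317.97929321]
 [  0.         424.46661145 200.59744479]
 [  0.           0.           1.        ]] [[-0.01738071 -0.99979393 -0.01048828]
 [-0.99873602  0.01785521 -0.04698452]
 [ 0.04716211  0.0096584  -0.99884055]] [-0.01060071  0.55946624  1.4607444 ] [ 0.48968306 -0.03469637  1.48522582]
```

View pics/top0.png

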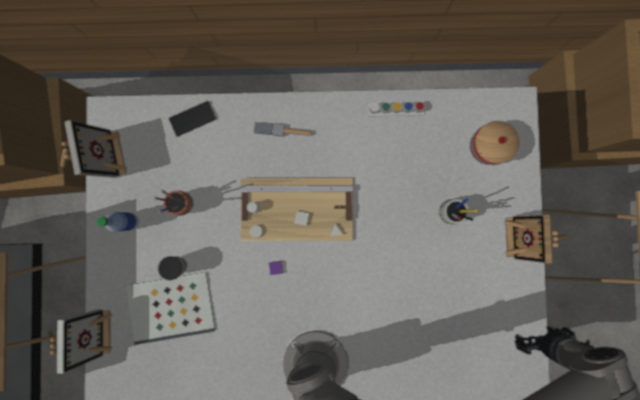

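View pics/scene0.png

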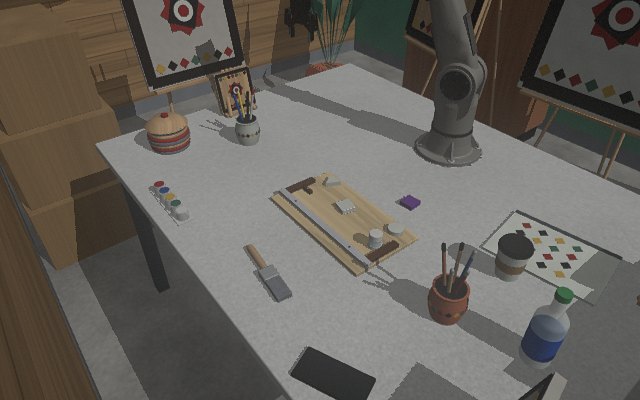

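Top view: the square white blank is at (302,217), and the rail runs along row ~188. The keeper is at (341,207), on the right (–y) end, and the jar is at (252,207). Things that could be mistaken for the blank are the disc (257,230), the triangle (337,230), the jar lid (252,207) and the purple square (277,267). I choose (302,217), the only square white one, and check it in a crop.

```bash
cat > h.py <<'E'
import cv2,numpy as np,pickle
def ray(c,px,z):
    px=np.atleast_2d(px).astype(float);K,R,t=c["camera_matrix"],c["R"],c["t"]
    d=np.c_[px,np.ones(len(px))]@np.linalg.inv(K).T@R; o=-R.T@t
    return (o+d*((z-o[2])/d[:,2])[:,None])[:,:2]
def proj(c,X):
    p=(np.atleast_2d(X)@c["R"].T+c["t"])@c["camera_matrix"].T; return p[:,:2]/p[:,2:]
E
python3 - <<'E'
from h import *
a=pickle.load(open("top.pkl","rb"))["img"][170:250,230:365,::-1]
cv2.imwrite("pics/ctop.png",cv2.resize(a,None,fx=5.9,fy=5.9,interpolation=cv2.INTER_CUBIC))
a=pickle.load(open("scene.pkl","rb"))["img"][165:280,265:425,::-1]
cv2.imwrite("pics/cscene.png",cv2.resize(a,None,fx=5,fy=5,interpolation=cv2.INTER_CUBIC))
E
```

```text
(no output)
```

View pics/ctop.png

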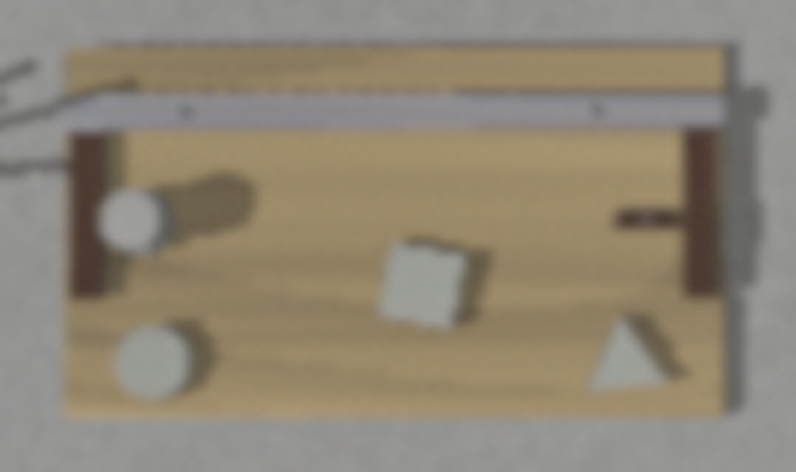

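View pics/cscene.png

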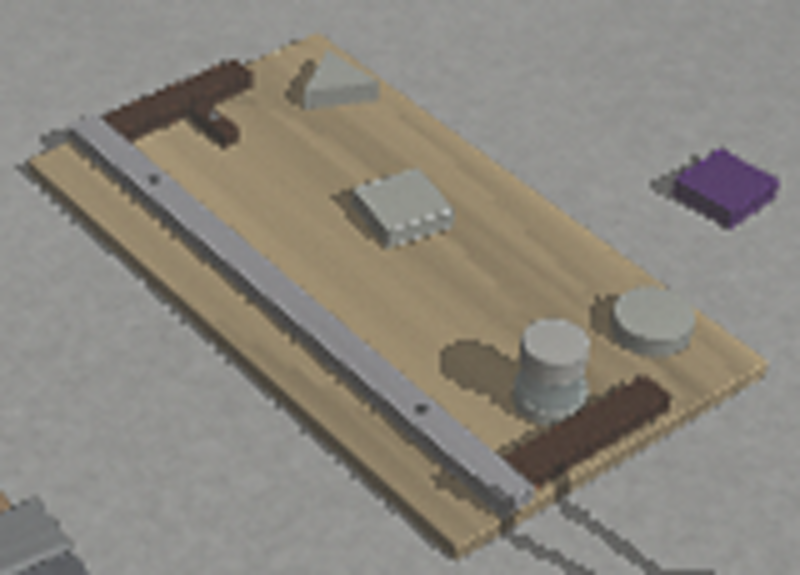

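The crop confirms a white square, rotated about 10°, mid-board, with a clear path to the rail. Next I measure the board and blank.

```bash
cat >> h.py <<'E'
def up(c,f=4): return cv2.resize(c["img"],None,fx=f,fy=f,interpolation=cv2.INTER_CUBIC)
def topx(p,f=4): return (p+0.5)/f-0.5
def quad(c,mask,z,near=None,amin=500):
    cs=[k for k in cv2.findContours(mask.astype(np.uint8),cv2.RETR_EXTERNAL,cv2.CHAIN_APPROX_NONE)[0] if cv2.contourArea(k)>amin]
    ks=[ray(c,topx(k[:,0,:].astype(float)),z) for k in cs]
    k=max(ks,key=len) if near is None else min(ks,key=lambda k:np.hypot(*(k.mean(0)-near)))
    (cx,cy),(w,h),a=cv2.minAreaRect((k*1000).astype(np.float32))
    a=(a+45)%90-45
    return np.array([cx,cy])/1000,np.radians(a),(w,h)
def white(c):
    u=cv2.cvtColor(up(c),cv2.COLOR_RGB2HSV); return (u[...,1]<55)&(u[...,2]>120)
def wood(c):
    u=cv2.cvtColor(up(c),cv2.COLOR_RGB2HSV); m=((u[...,1]>70)&(u[...,0]<28)&(u[...,2]>70)).astype(np.uint8); return m
E
python3 - <<'E'
from h import *
c=pickle.load(open("top.pkl","rb"))
m=wood(c);roi=np.zeros_like(m);roi[172*4:248*4,234*4:362*4]=1
m=cv2.morphologyEx(m*roi,cv2.MORPH_OPEN,np.ones((9,9)))
b=quad(c,cv2.morphologyEx(m,cv2.MORPH_CLOSE,np.ones((61,61))),.012);print("board",b)
u=cv2.cvtColor(up(c),cv2.COLOR_RGB2HSV)
for n,p in dict(blank=(302,218),board=(300,232),rail=(300,189),table=(300,255),shadow=(311,215),keeper=(338,207)).items(): print(n,u[p[1]*4,p[0]*4])
w=white(c)*roi
print("blank",quad(c,w,.026,ray(c,(301.5,218),.026)[0]))
# rough check
for n,p,z in (("railInL",(66,129),.024),("railInR",(724,127),.024),("stopR",(684,215),.024),("stopL",(103,215),.024),("keeper",(650,218),.024),("penpot",None,0)):
    print(n, ray(c,np.array(p)/5.9+(230,170) if p else (457,211),z))
# stated board pts projected in scene view
c2=pickle.load(open("scene.pkl","rb"));th=b[1];R=np.array([[np.cos(th),-np.sin(th)],[np.sin(th),np.cos(th)]])
for q in ((.11,.195),(.11,-.195),(-.11,-.195),(-.11,.195)):
    print((proj(c2,np.r_[b[0]+R@q,.012])-(265,165)+.5)*5-.5)
E
```

```text
board (array([0.53213629, 0.05430806]), np.float64(-0.017817746115120638), (382.6623840332031, 213.75384521484375))
blank [ 45  10 158]
board [ 20  84 158]
rail [120   7 144]
table [ 30   3 150]
shadow [ 19  78 101]
keeper [11 65 83]
blank (array([0.50029117, 0.03885632]), np.float64(-0.18163344529780223), (47.35853576660156, 48.542606353759766))
railInL [[0.59363604 0.24430738]]
railInR [[ 0.58783847 -0.14082162]]
stopR [[ 0.53682675 -0.11641758]]
stopL [[0.54284707 0.22307796]]
keeper [[ 0.53542753 -0.09656115]]
penpot [[ 0.51483563 -0.50443054]]
[[452.72924889 546.78711164]]
[[ 23.8393598  157.58623154]]
[[315.8676869   29.76021069]]
[[766.51039335 360.42004104]]
```

```bash
cat > r.py <<'E'
from h import *
from cell import robot
from scipy.spatial.transform import Rotation as Ro
B=np.array([.532,.054]);TH=-.0165
RB=np.array([[np.cos(TH),-np.sin(TH)],[np.sin(TH),np.cos(TH)]])
def W(x,y,z): return list(np.r_[B+RB@(np.array([x,y])/1000),z/1000])
def toB(p): return (np.asarray(p)[...,:2]-B)@RB*1000
def ori(s): # tool y = s * board y, z down
    y=s*np.r_[RB[:,1],0];z=np.array([0,0,-1.]);return list(Ro.from_matrix(np.c_[np.cross(y,z),y,z]).as_rotvec())
def look(name=None):
    c=robot.capture("top");m=white(c);q=quad(c,m,.026,near=LASTN[0])
    if name: cv2.imwrite(f"pics/{name}.png",cv2.resize(c["img"][170:250,230:365,::-1],None,fx=5.9,fy=5.9,interpolation=cv2.INTER_CUBIC))
    return toB(q[0]),q[1]-TH,q[2]
LASTN=[None]
def st(): 
    s=robot.get_state();print("t %.1f"%s["time"],"B",np.round(toB(s["position"]),1),"z %.4f"%s["position"][2],"F",np.round(s["ft_force"],1),"w %.3f"%s["grip_width"])
E
python3 - <<'E'
from r import *
print(toB([.50029,.03886]))
for s in (1,-1):
    for p in ((-82,-15,150),(-82,-15,17),(5,-15,17),(38,40,17),(38,-110,17)):
        print(s,p,np.round(robot.inverse_kinematics(W(*p),ori(s)),2))
robot.close_gripper();p=robot.get_state()["position"]
robot.servo_line([p[0],p[1],.40],vel=.2);st()
E
```

```text
[-31.45588491 -15.66113037]
1 (-82, -15, 150) [ 0.7   0.22 -0.98  2.07  0.23  0.96  1.15]
1 (-82, -15, 17) [ 0.74  0.61 -1.14  2.17  0.76  0.85  0.68]
1 (5, -15, 17) [ 0.5   0.6  -0.83  1.97  0.6   0.83  0.89]
1 (38, 40, 17) [ 0.4   0.67 -0.85  1.88  0.64  0.9   0.79]
1 (38, -110, 17) [ 0.53  0.59 -0.66  1.9   0.48  0.82  1.17]
-1 (-82, -15, 150) [ 0.5   0.18 -0.75  2.07  0.15  0.95 -1.92]
-1 (-82, -15, 17) [ 0.32  0.4  -0.58  2.18  0.36  0.66 -2.1 ]
-1 (5, -15, 17) [ 0.29  0.52 -0.55  1.98  0.39  0.75 -2.08]
-1 (38, 40, 17) [ 0.19  0.57 -0.55  1.88  0.4   0.8  -2.16]
-1 (38, -110, 17) [ 0.31  0.53 -0.36  1.9   0.26  0.75 -1.79]
t 1.9 B [-365.1 -690.7] z 0.3985 F [-0.6 -0.2 -0.4] w -0.000
```

```bash
python3 - <<'E'
from r import *
robot.movep(W(-84,-16,300),ori(1));st()
robot.servo_line(W(-84,-16,40),vel=.2);st()
robot.servo_line(W(-84,-16,18),vel=.08,threshold=5);st()
c=robot.capture("scene");cv2.imwrite("pics/s1.png",cv2.resize(c["img"][150:290,255:435,::-1],None,fx=4,fy=4))
E
```

```text
t 4.5 B [-83.6 -16.9] z 0.3001 F [ 0.3 -0.7  0.4] w -0.000
t 5.9 B [-83.1 -15.9] z 0.0408 F [ 0.3 -0.6 -0.2] w -0.001
t 6.3 B [-84.2 -16. ] z 0.0179 F [ 0.5 -0.4  0.2] w -0.000
```

View pics/s1.png

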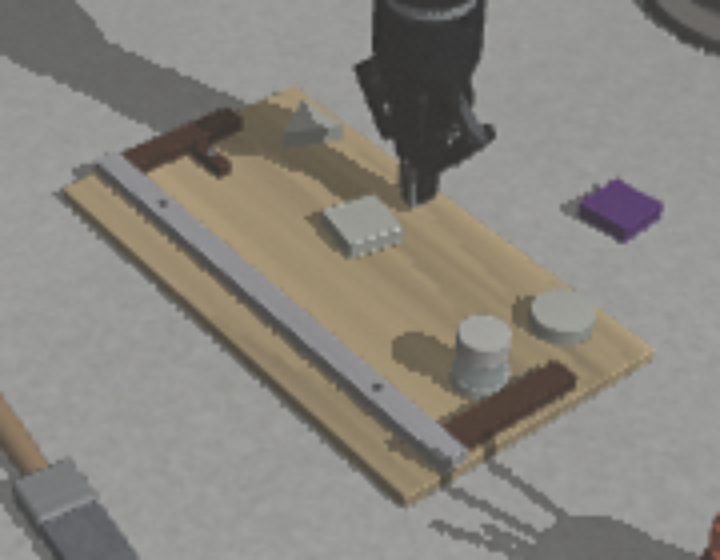

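Fingertips at (415,200) are behind the blank at (362,225), and the way is clear. Pushing to the rail.

```bash
python3 - <<'E'
from r import *
print(robot.servo_line(W(-6,-16,17.5),vel=.06,threshold=10));st()
print(robot.servo_line(W(14,-16,17.5),vel=.02,threshold=6));st()
robot.pause(.3);st()
robot.servo_line(W(-25,-16,17.5),vel=.08)
robot.servo_line(W(-25,-16,110),vel=.2);st()
c=robot.capture("scene");cv2.imwrite("pics/s2.png",cv2.resize(c["img"][150:290,255:435,::-1],None,fx=4,fy=4))
pickle.dump(c,open("s2.pkl","wb"))
E
```

```text
False
t 7.8 B [ -6.2 -16.1] z 0.0175 F [-0.6 -1.2  0.6] w -0.000
True
t 8.5 B [  4.7 -16. ] z 0.0168 F [-0.   0.8  0.2] w -0.000
t 8.8 B [  3.8 -16.3] z 0.0165 F [ 0.7 -0.2 -0.3] w -0.000
t 9.9 B [-25.3 -16.4] z 0.1095 F [-0.8 -0.4 -0.8] w -0.000
```

View pics/s2.png

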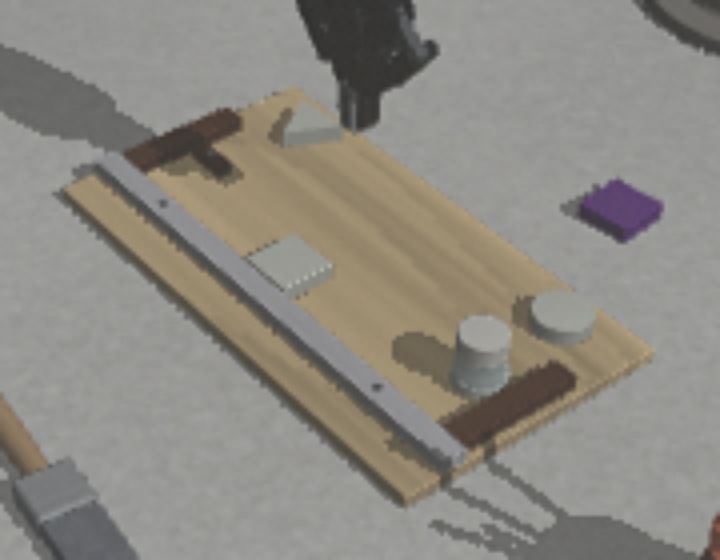

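The blank, at (290,265), is flat against the rail, well short of the pocket. Next: one firmer press, then a slide along the rail with force stops.

```bash
python3 - <<'E'
from r import *
robot.servo_line(W(-25,-16,17.5),vel=.2)
print(robot.servo_line(W(12,-16,17.5),vel=.03,threshold=10));st()
robot.servo_line(W(-12,-16,17.5),vel=.08)
robot.servo_line(W(-12,-16,60),vel=.2)
robot.servo_line(W(34,40,60),vel=.2)
print(robot.servo_line(W(34,40,17.5),vel=.12,threshold=8));st()
print(robot.servo_line(W(38,-70,17.5),vel=.05,threshold=8));st()
c=robot.capture("scene");cv2.imwrite("pics/s3.png",cv2.resize(c["img"][150:290,255:435,::-1],None,fx=4,fy=4))
E
```

```text
True
t 11.6 B [  4.8 -16. ] z 0.0166 F [-0.1 -0.2 -0.5] w 0.000
False
t 13.3 B [33.6 39.5] z 0.0172 F [0.1 0.4 0.5] w -0.000
True
t 14.7 B [ 34.6 -31.3] z 0.0171 F [ 0.2 -0.4  0.3] w 0.000
```

View pics/s3.png

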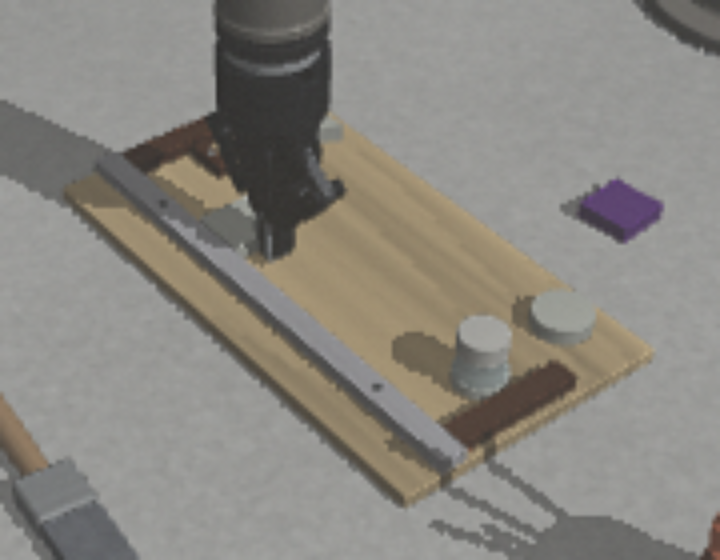

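The slide stopped early at y=-31, with the blank still by the rail near (230,225). I back off and measure it unobstructed.

```bash
python3 - <<'E'
from r import *
robot.servo_line(W(34,-20,17.5),vel=.1)
robot.servo_line(W(20,20,120),vel=.25);st()
c=robot.capture("scene");pickle.dump(c,open("s4.pkl","wb"))
a=cv2.resize(c["img"][175:245,270:370,::-1],None,fx=8,fy=8,interpolation=cv2.INTER_CUBIC);cv2.imwrite("pics/s4.png",a)
E
```

```text
t 15.6 B [19.8 19.3] z 0.1198 F [ 0.2  0.2 -0.7] w -0.000
```

View pics/s4.png

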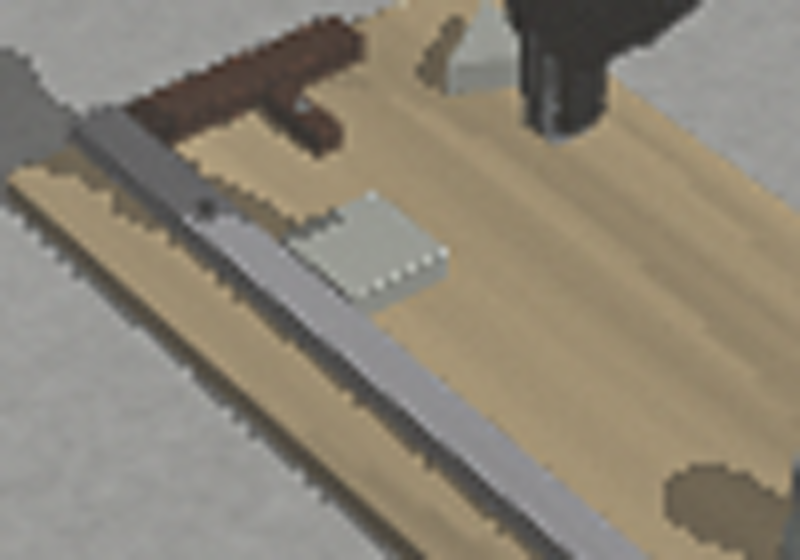

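The blank is still flush and parallel to the rail with nothing in its way, so it was a brief bind or force spike. I resume, pushing nearer the rail.

```bash
python3 - <<'E'
from r import *
robot.servo_line(W(39,-10,60),vel=.25)
robot.servo_line(W(39,-16,17.5),vel=.12)
for y in (-70,-100,-122):
    r=robot.servo_line(W(39.5,y,17.5),vel=.04,threshold=12);print(r);st()
    if r: break
E
```

```text
False
t 18.1 B [ 39.4 -69.8] z 0.0175 F [-0.9  1.7  1.6] w -0.000
False
t 19.0 B [  39.8 -100.8] z 0.0174 F [-0.1  0.7  0.2] w 0.000
True
t 19.4 B [  39.5 -112.2] z 0.0174 F [-0.3  1.1  1.8] w -0.000
```

```bash
python3 - <<'E'
from r import *
print(robot.servo_line(W(40,-120,17.5),vel=.03,threshold=15));st()
robot.servo_line(W(39,-95,17.5),vel=.08)
robot.servo_line(W(10,20,170),vel=.25);st()
c=robot.capture("scene")
a=cv2.resize(c["img"][165:235,265:365,::-1],None,fx=8,fy=8,interpolation=cv2.INTER_CUBIC);cv2.imwrite("pics/s5.png",a)
E
```

```text
False
t 19.8 B [  39.6 -112.9] z 0.0176 F [-0.7 12.9  2.5] w -0.000
t 21.2 B [ 9.5 18.1] z 0.1688 F [ 0.3 -0.4 -0.4] w 0.000
```

View pics/s5.png

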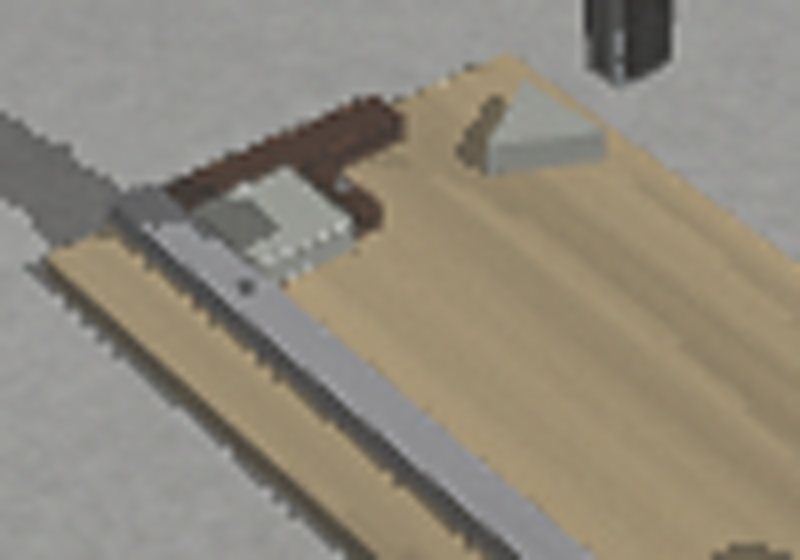

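The blank, at (270,220), sits in the pocket, flush to the rail and the end stop. The triangle is undisturbed and the hand is clear.

```bash
python3 -c "
from r import *
robot.hand_in();st()"
```

```text
the job is handed in; nothing more can be done
the job is handed in; nothing more can be done
```

I pushed the square blank flat against the rail, then slid it along into the pocket until it was home against the end stop; the hand is clear and the job was handed in about 21 s in, with no verdict shown.

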